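# Hang the bar caddy on the rail and slide it to its mark

### The arm

A 6-joint arm with a two-finger parallel gripper is mounted at the origin on the work surface. World frame = base frame: x ahead of the robot, y to its left, z up, the work surface at z = 0. Lengths are in m, angles in rad, forces in N, time in s.
With the tool pointing down it reaches from about 0.35 to 0.725 m from the base axis. Payload 4.3 kg.
Tool frame: the origin (TCP) lies midway between the tips of the shut fingers; the grasp point (between the pads) lies 19 mm behind it; z points along the fingers, y is the line along which they close (so a half turn about z gives the same grasp; the last joint's range is limited). The gripper opens to 85 mm and grips with 20 to 120 N. Pads are 22 mm wide; open, the fingers measure 114 mm over their backs; the gripper's body (76 mm by 85 mm) begins 54 mm behind the grasp point. The pads swing forward as they close: fully open they stand 13 mm farther back than shut.
Start: joints at [-1.307, 0.377, 0.081, 1.274, 0, 1.46], TCP at [0.21, -0.535, 0.231] pointing down, gripper open.
Joint ranges: [-2.72, 2.72], [-0.84, 1.66], [-1.02, 1.22], [-1.77, 2.12], [-1.37, 1.28], [-3.14, 3.14]. Speed limits (rad/s): [2.57, 2.57, 3.14, 3.14, 3.14, 3.14].

### API

Orientations are given as a unit quaternion [x, y, z, w].
In Python, from workcell import bot, viewer, ticket gives the robot as it stands.
- The arm moves only by the tool arm_command, never from a script. Its argument "plan" is a list of rows, each an object with "offset": the shift along the tool's x, y, z in m, a list of three; "twist": the turn about the tool's z in degrees; "hand": the opening, from 0 (shut) to 1 (fully open). In form: [{"offset": [x, y, z], "twist": twist, "hand": hand}, ...]. A call has exactly 10 rows; each row shifts and turns the commanded pose from where the row before left it, along the tool's axes as they then stand; what a row does not reach is not made up. A row lasts 1/8 s, in which the tool goes at most 62.5 mm and 10.7 degrees, less where a joint would pass 70% of its speed; a pose out of reach is approached as far as the arm can. A call is refused whole if a number of a shift passes 0.0625 or a number of a turn 10.7, either way. A call with a gripper value outside its range is refused whole. The fingers move at their own pace and stop on an object; "squeeze" is the grip in N (left out, the last holds). Time passes only in rows, so rows that do not move let the fingers close, or fill a call up. It gives the time, the measured TCP pose, the force, the opening and the grip force at its end, in the units of the state.
- bot.sense(): the state, without advancing time (a new reading comes with each control period).
- viewer.capture(name): name is "side" or "top" or "wrist"; returns a dict with "image" (420x560x3 uint8, red, green, blue), "range_z" (420x560 float32, m along the optical axis (not along the pixel's ray), 0 where there is no reading), "K" (3x3 intrinsics, pixels), "cam_to_world" (4x4, takes a point from camera to world coordinates). Camera axes: x right, y down, z forward; pixel columns grow to the right and rows downward; lengths in m; the calibration is good to about 2 mm. A picture is of the moment at which its call begins.
- ticket.job_done(): hands the job in; it is judged then, once.
The state is a dict: "time_s": time; "q": joint angles; "qvel": joint speeds; "joint_efforts": joint torques, N m; "tool_pos": TCP position; "ee_rot": TCP orientation; "force": force on the tool from outside, world axes, zero at the start; "wrist_torque": the same for the moment, N m; "gripper_width": finger opening in m; "grip_force": force on a finger pad.
Only numpy, scipy, OpenCV 4.12 (cv2) and the standard library are available. Lean on these libraries where they do the work, as an engineer would, in place of code of your own. Each camera call takes 0.05 s, during which the arm holds its last target. There are 200 camera calls.

### The job

Pick up the small walnut caddy by its sloping handle and hook its steel strap over the brass rail, on the open stretch that the glass shelf does not cover. Then slide it along the rail, under the glass shelf, until the strap sits wholly within the black rubber sleeve on the rail, and leave it hanging there upright and still. Do not knock the glass shelf, and leave the glasses and bar tools on the tray standing or lying where they are.

Things in the scene. Friction and masses are not known exactly. Their poses are not given: they have to be found in the camera images.
- caddy: Caddy, 0.26 kg, 147 mm tall: open walnut bin 56 x 90 x 35 mm (centre at x = +14 mm) on a steel strap (36 wide, 3 thick, at x = -13.5 mm) bent at the top into a hook open downwards, tip on the +x side. Walnut handle (24 wide in y, 16 thick) leans from the strap's foot to -x, free end at x = -63, z = 95 mm. Origin on the underside below the hook; z up, y across the strap.
- caddy_hook (a point): Centre of the hook, 135 mm above the caddy's origin; on the rail's axis when the caddy hangs. Hook 24 mm wide inside, top roof-shaped; its tip ends 20 mm below this point, its top is 12 mm above it.
- caddy_grip (a point): Middle of the sloping handle, to be gripped across its 24 mm width (caddy y): 45 mm to -x of the caddy's origin, 70 mm above it. The handle leans 35 degrees from vertical: (-0.574, 0, 0.819) in the caddy's frame points to its free end.
- rack: Fixed brass rack: rail 12 mm thick, 350 mm long along its y, axis 250 mm above the table, on 14 mm posts at y = -170 and +170 mm with 22 mm balls on top. Origin on the table under mid rail; z up; at yaw 90 degrees x points to the robot's left and y towards the robot. Two posts at x = +85 mm, y = -165 and 0 mm carry the glass shelf. The rail is open above from y = +20 to +155 mm.
- shelf: Fixed clear glass shelf with thin brass edging over the far half of the rail, origin and axes as the rack's: covers x = -35 to +105 mm, y = -180 to +20 mm, underside 276 mm, top 284 mm above the table: too little room under it to lift the hook on or off the rail.
- mark: Black rubber sleeve, 60 mm long, flush on the rail under the glass shelf. Origin at the sleeve's centre on the rail's axis; y along the rail.
- tray: Fixed smoked-glass tray, 380 (x) x 400 (y) mm, its floor 6 mm and its brass rim 14 mm above the table; origin at the centre of the underside.
- tumbler_a: Clear rocks tumbler on the tray, 80 mm across, 90 mm tall, origin at the centre of its underside, z up.
- tumbler_b: Second such tumbler: 80 mm across, 90 mm tall, origin at the centre of its underside, z up.
- shaker: Stainless steel cocktail shaker, 88 mm across, 195 mm tall, standing at the tray's far right corner; origin at the centre of its underside, z up.
- jigger: Black plastic hourglass jigger, 42 mm across, 70 mm tall, standing on the tray; origin at the centre of its underside, z up.
- muddler: Walnut muddler lying on the tray, 200 mm long along its y, 26 mm thick; origin on its underside at mid length.
Mind the look-alikes: they are no part of the job. Leave any purple look-alike of the caddy alone.

How it is judged:
By the outcome, as a careful person would: the job done as asked, in the order asked, and still so for the second after the job is handed in, with the robot touching nothing.
It also fails if it takes over 56 s, if anything falls off the work surface, if the arm or the gripper's body presses on something with over 40 N, if the wrist force passes 120 N, or if a joint passes its speed limit or range.

## Working session

There is one attempt and no reset: what is moved stays moved. The work goes in short steps, Python scripts to look and compute and a tool call to move; the robot and the scene stay as the last step left them, time stands still between calls to the robot, and variables do not carry over. Pictures are saved under pics/ and viewed, at most 12 in all, crops included, and the job is handed in when it is done.

Besides the shell and the picture viewer there is one more tool, called as name(argument=value, ...), one argument or row to a line, values as JSON. arm_command: Moves the arm, as the interface text tells. Its arguments: {"type":"object","properties":{"plan":{"type":"array","items":{"type":"object","properties":{"offset":{"type":"array","items":{"type":"number"}},"twist":{"type":"number"},"hand":{"type":"number"}}}},"squeeze":{"type":"number"}},"required":["plan"]}

```bash
mkdir -p pics; ls
python3 - <<'E'
from workcell import bot, viewer
import cv2, numpy as np
print(bot.sense())
for n in ("side","top"):
    c=viewer.capture(n); np.savez(f"{n}0.npz",**c)
    print(n,c["K"].tolist(),c["cam_to_world"].round(3).tolist())
    cv2.imwrite(f"pics/{n}0.png",c["image"][:,:,::-1])
E
```

```text
pics
{'time_s': 0.0, 'q': array([-1.30730285e+00,  3.78056697e-01,  7.96575375e-02,  1.27439464e+00,
       -3.67570425e-06,  1.46048984e+00]), 'qvel': array([ 4.07390046e-04, -4.51925898e-06, -7.70698781e-04, -1.02513944e-03,
        5.88546362e-04, -6.86406730e-04]), 'joint_efforts': array([-2.26405464e-04, -4.63608062e+01,  2.69873321e+01,  2.07924354e-02,
       -5.01041018e-05, -1.29368047e-05]), 'tool_pos': array([ 0.20979821, -0.53467336,  0.23037675]), 'ee_rot': array([ 9.82584491e-01,  1.85813671e-01, -7.82542126e-05, -9.95665175e-04]), 'force': array([0.14962225, 0.26284317, 0.32677405]), 'wrist_torque': array([-0.01327918, -0.01638366, -0.03340119]), 'grip_force': 0.0, 'gripper_width': 0.08536918590840749}
side [[455.0884147100726, 0.0, 286.14524361161887], [0.0, 455.0884147100726, 210.3042746164271], [0.0, 0.0, 1.0]] [[0.725, -0.411, 0.552, -0.184], [-0.688, -0.408, 0.6, -0.827], [-0.022, -0.815, -0.579, 0.857], [0.0, 0.0, 0.0, 1.0]]
top [[406.71330962379824, 0.0, 274.86530075360514], [0.0, 406.71330962379824, 205.98493920459646], [0.0, 0.0, 1.0]] [[-0.005, -0.992, 0.13, 0.328], [-1.0, 0.008, 0.022, -0.156], [-0.023, -0.13, -0.991, 1.265], [0.0, 0.0, 0.0, 1.0]]
```

View pics/side0.png

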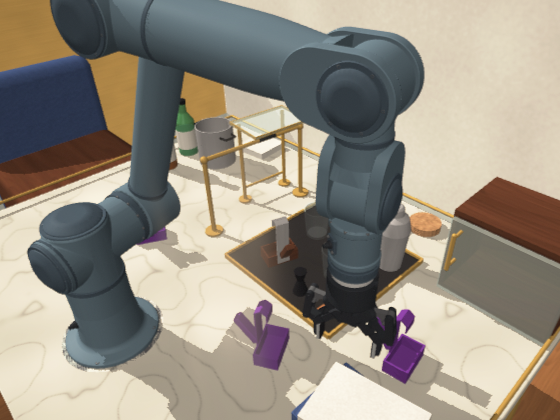

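View pics/top0.png

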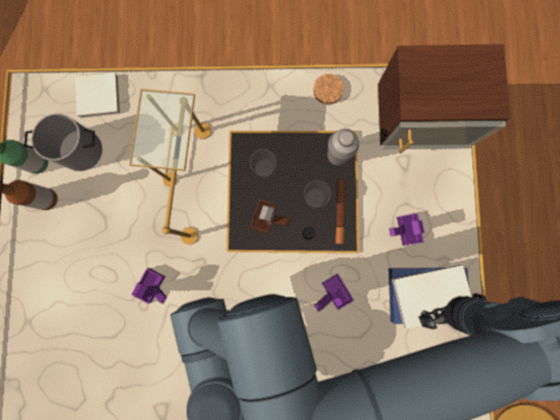

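The side view shows the walnut caddy on the tray at about (280,240), partly behind the arm, and the rack at (205–300,130–230). In the top view the candidates are:
- Walnut caddy at (268,215), standing on the tray with its handle pointing right.
- Purple copies at (150,287), (335,293) and (408,230), which are the look-alikes to leave alone.

The one at (268,215) fits, being walnut with a steel strap. Next I'll confirm it in a crop and measure it.

```bash
cat > h.py <<'E'
import numpy as np, cv2
def load(n): return dict(np.load(n))
def pts(c):
    r=c["range_z"]; v,u=np.mgrid[:r.shape[0],:r.shape[1]]; K=c["K"]; T=c["cam_to_world"]
    p=np.stack([(u-K[0,2])*r/K[0,0],(v-K[1,2])*r/K[1,1],r],-1)@T[:3,:3].T+T[:3,3]
    p[r==0]=np.nan; return p
def ray(c,u,v,z):
    K=c["K"];T=c["cam_to_world"];d=T[:3,:3]@np.array([(u-K[0,2])/K[0,0],(v-K[1,2])/K[1,1],1]);o=T[:3,3]
    return o+d*(z-o[2])/d[2]
def proj(c,p):
    T=np.linalg.inv(c["cam_to_world"]);q=T[:3,:3]@np.asarray(p)+T[:3,3];q=c["K"]@q;return q[:2]/q[2]
E
python3 - <<'E'
from h import *
c=load("top0.npz"); P=pts(c); im=c["image"]
a=im[170:250,230:330,::-1]; b=im[80:250,120:220,::-1]
A=cv2.resize(a,None,fx=4,fy=4,interpolation=cv2.INTER_CUBIC);B=cv2.resize(b,None,fx=3.5,fy=3.5,interpolation=cv2.INTER_CUBIC)
o=np.zeros((600,760,3),np.uint8);o[:320,:400]=A;o[:595,405:755]=B;cv2.imwrite("pics/crop.png",o)
hsv=cv2.cvtColor(im,cv2.COLOR_RGB2HSV)
# tray rim (brass) extents not needed; caddy points by height
s=P[190:240,245:295]; 
for lo,hi in((.025,.06),(.06,.08),(.08,.105),(.105,.13),(.13,.18)):
    m=(s[...,2]>lo)&(s[...,2]<hi); q=s[m]
    if len(q)<5: print(lo,len(q));continue
    (cx,cy),(w,h),an=cv2.minAreaRect((q[:,:2]*1000).astype(np.float32)); v,u=np.where(m)
    print(lo,len(q),"c",q.mean(0).round(4),"rect",round(cx),round(cy),round(w),round(h),round(an,1),"px",u.mean()+245,v.mean()+190)
# rail-height points
s=P[80:250,120:220]; m=(s[...,2]>.235)&(s[...,2]<.265)
q=s[m]; print("rail",len(q)); 
vx,vy,x0,y0=cv2.fitLine(q[:,:2].astype(np.float32),cv2.DIST_HUBER,0,.001,.001).ravel();print(vx,vy,x0,y0)
t=(q[:,:2]-[x0,y0])@[vx,vy];print(t.min(),t.max(),np.median(q[:,2]), np.histogram(q[:,2],6))
for v in range(85,245,6):
    u=np.where(m[v-80])[0]+120
    print(v,u.tolist(),[im[v,k].tolist() for k in u[:2]],P[v,u[len(u)//2]].round(3) if len(u) else "")
m=(s[...,2]>.27)&(s[...,2]<.295);q=s[m]
if len(q)>5: print("shelf",len(q),cv2.minAreaRect((q[:,:2]*1000).astype(np.float32)),q[:,2].mean())
E
```

```text
0.025 160 c [ 0.4605 -0.0936  0.0415] rect 458 -101 74 90 72.0 px 263.3375 215.2125
0.06 44 c [ 0.4473 -0.1322  0.0702] rect 448 -130 24 30 72.4 px 275.8863636363636 218.47727272727272
0.08 86 c [ 0.44   -0.153   0.0953] rect 441 -144 54 33 69.0 px 282.93023255813955 220.08139534883722
0.105 17 c [ 0.4463 -0.1342  0.1142] rect 450 -127 72 35 78.3 px 276.2352941176471 217.2941176470588
0.13 144 c [ 0.4563 -0.1059  0.1473] rect 457 -106 30 36 71.9 px 265.7916666666667 212.54861111111111
rail 335
0.9950925 -0.09894882 0.4697951 0.13319717
-0.0761065645913252 0.08703987758453985 0.25516473267751416 (array([ 10,  45, 117, 102,  47,  14]), array([0.24761241, 0.25014632, 0.25268023, 0.25521414, 0.25774805,
       0.26028195, 0.26281586]))
85 [] [] 
91 [] [] 
97 [] [] 
103 [] [] 
109 [] [] 
115 [] [] 
121 [] [] 
127 [] [] 
133 [] [] 
139 [] [] 
145 [] [] 
151 [] [] 
157 [] [] 
163 [] [] 
169 [172] [[172, 134, 76]] [0.557 0.128 0.259]
175 [171, 172, 173, 174, 175] [[207, 152, 74], [205, 154, 74]] [0.541 0.125 0.257]
181 [170, 171, 172, 173, 174] [[182, 136, 66], [201, 149, 70]] [0.527 0.128 0.254]
187 [169, 170, 171, 172, 173] [[201, 167, 125], [205, 158, 89]] [0.511 0.13  0.255]
193 [169, 170, 171, 172] [[213, 170, 114], [202, 152, 76]] [0.495 0.129 0.256]
199 [168, 169, 170, 171, 172] [[215, 173, 122], [200, 150, 75]] [0.48  0.131 0.255]
205 [167, 168, 169, 170, 171] [[206, 164, 117], [208, 154, 79]] [0.465 0.133 0.255]
211 [166, 167, 168, 169, 170] [[215, 183, 137], [208, 159, 90]] [0.45  0.137 0.251]
217 [165, 166, 167, 168, 169] [[215, 184, 141], [211, 162, 97]] [0.435 0.138 0.253]
223 [165, 166, 167, 168] [[208, 167, 106], [204, 151, 77]] [0.419 0.137 0.257]
229 [162, 163, 164, 165, 166, 167, 168, 169, 170] [[207, 165, 109], [215, 162, 82]] [0.404 0.138 0.261]
235 [] [] 
241 [] [] 
shelf 4356 ((656.8662719726562, 150.4581298828125), (142.1959991455078, 202.11669921875), 83.97517395019531) 0.28418782171189394
```

View pics/crop.png

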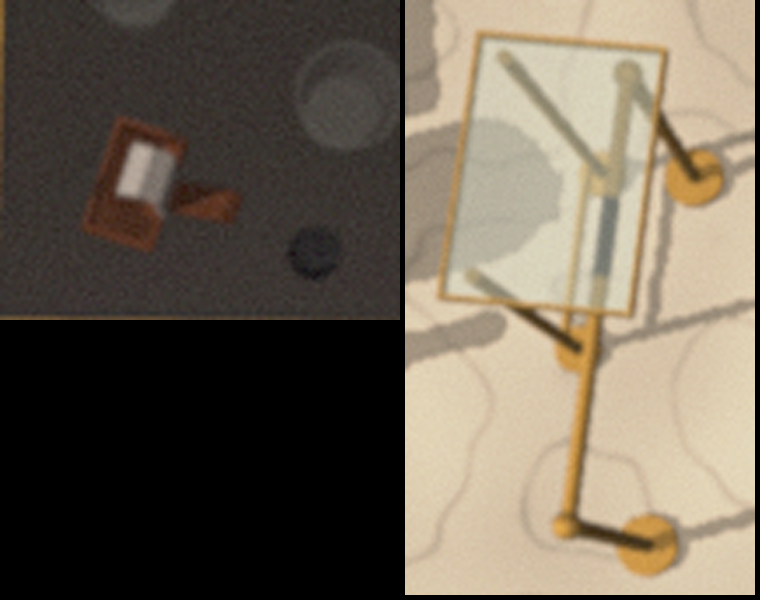

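The crop confirms the target: walnut bin, light steel hook at px (265,212) and handle ending near (290,221), standing on the tray. The sleeve shows under the glass at about px (177,136)–(175,159).

Measured values:
- **Caddy:** origin (0.457, −0.106), yaw 72°.
- **Rack:** origin about (0.574, 0.123), yaw 84°.

The sizes I measured match the given ones. The tool can't tilt, so the plan is:
1. Grip near the handle's free end and hook the caddy on the open stretch.
2. Swing it about the rail so that the gripper stays outside and above the shelf, then slide it along.

arm_command(
  plan=[
    {"offset": [0.0436,-0.0328,0],"twist": 0,"hand": 0.7},
    {"offset": [0.0436,-0.0328,0],"twist": 0,"hand": 0.7},
    {"offset": [0.0436,-0.0328,0],"twist": 0,"hand": 0.7},
    {"offset": [0.0436,-0.0328,0],"twist": 0,"hand": 0.7},
    {"offset": [0.0436,-0.0328,0],"twist": 0,"hand": 0.7},
    {"offset": [0.0436,-0.0328,0],"twist": 0,"hand": 0.7},
    {"offset": [0.0436,-0.0328,0],"twist": 0,"hand": 0.7},
    {"offset": [0.0436,-0.0328,0],"twist": 0,"hand": 0.7},
    {"offset": [0,0,0],"twist": -10,"hand": 0.7},
    {"offset": [0,0,0],"twist": -10,"hand": 0.7},
  ],
)

```text
time_s: 1.35
tool_pos: [0.4389, -0.1625, 0.2309]
ee_rot: [0.934, 0.357, -0.0, -0.0]
force: [0.5, -0.2, 0.1]
gripper_width: 0.0599
grip_force: 0.0
```

arm_command(
  plan=[
    {"offset": [0,0,0],"twist": -10,"hand": 0.7},
    {"offset": [0,0,0],"twist": -10,"hand": 0.7},
    {"offset": [0,0,0],"twist": -10.5,"hand": 0.7},
    {"offset": [0,0,0],"twist": 0,"hand": 0.7},
    {"offset": [0,0,0],"twist": 0,"hand": 0.7},
    {"offset": [0,0,0],"twist": 0,"hand": 0.7},
    {"offset": [0,0,0],"twist": 0,"hand": 0.7},
    {"offset": [0,0,0],"twist": 0,"hand": 0.7},
    {"offset": [0,0,0],"twist": 0,"hand": 0.7},
    {"offset": [0,0,0],"twist": 0,"hand": 0.7},
  ],
)

```text
time_s: 2.6
tool_pos: [0.4389, -0.1637, 0.2313]
ee_rot: [0.809, 0.587, -0.0, 0.0]
force: [1.5, 0.5, 0.3]
gripper_width: 0.0597
grip_force: 0.0
```

```bash
cat >> h.py <<'E'
from scipy.spatial.transform import Rotation as R
def togo(p,yaw_y=None):
    from workcell import bot
    s=bot.sense(); M=R.from_quat(s["ee_rot"]).as_matrix()
    yy=np.degrees(np.arctan2(M[1,1],M[0,1]))
    print("t",s["time_s"],"pos",s["tool_pos"].round(4),"z",M[:,2].round(3),"tool-y yaw",yy.round(1),"w",round(s["gripper_width"],4),"gf",s["grip_force"],"F",s["force"].round(1))
    print("offset",(M.T@(np.array(p)-s["tool_pos"])).round(4), "twist",None if yaw_y is None else -((yaw_y-yy+90)%180-90))
E
python3 - <<'E'
from h import *
togo([.4385,-.163,.077],-18)
c=load("top0.npz")
for u,v in((177.7,135.7),(176.3,147),(174.8,158.6)):
    p=ray(c,u,v,.255)[:2]-[.5737,.123]; a=np.radians(84.1); print("sleeve rack x,y",p@[np.cos(a),np.sin(a)],p@[-np.sin(a),np.cos(a)])
from workcell import viewer
w=viewer.capture("wrist");np.savez("w1.npz",**w);cv2.imwrite("pics/w1.png",w["image"][:,:,::-1])
E
```

```text
t 2.6 pos [ 0.4389 -0.1637  0.2313] z [-0. -0. -1.] tool-y yaw -18.1 w 0.0597 gf 0.0 F [1.5 0.5 0.3]
offset [ 0.0005 -0.0005  0.1543] twist -0.08914674706009862
sleeve rack x,y 0.0006450904564375566 -0.07167227629979395
sleeve rack x,y 0.00038146165958179867 -0.04161432355627624
sleeve rack x,y 0.00027395120990690325 -0.010970276077407604
```

View pics/w1.png

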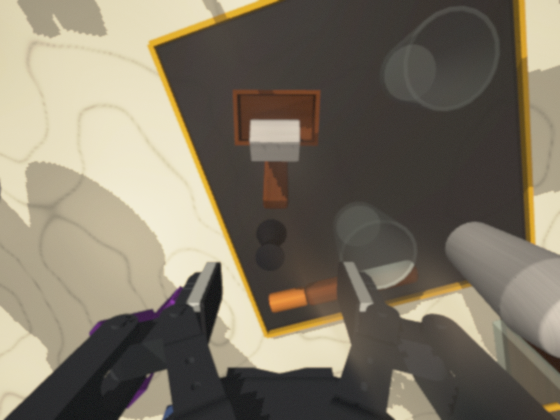

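The wrist view shows the caddy square to the fingers, with its handle's free end at px (275,205). The jigger is at (270,245). I'll check the handle end by ray before descending.

Run:
```python
from h import *
c=load("w1.npz");o=np.array([.457,-.106]);a=np.radians(72);X=np.array([np.cos(a),np.sin(a)]);Y=np.array([-X[1],X[0]])
def loc(p): d=p[:2]-o; return d@X,d@Y
for u,v,z in((264,206,.101),(287,206,.101),(275,206,.101),(275,120,.153),(249,140,.147),(300,140,.147),(234,92,.041),(319,92,.041)):
    print((u,v),np.round(loc(ray(c,u,v,z)),4))
P=pts(c); print(P[200,275],P[195,275],P[190,275])
print(proj(c,[.42,-.225,.07]), "tool axis proj of TCP at grasp:", proj(c,[.4385,-.163,.098]))
```

```text
(264, 206) [-0.0638  0.014 ]
(287, 206) [-0.0639 -0.0079]
(275, 206) [-0.0639  0.0035]
(275, 120) [0.0162 0.0023]
(249, 140) [0.0019 0.0217]
(300, 140) [ 0.0018 -0.016 ]
(234, 92) [0.0404 0.046 ]
(319, 92) [ 0.0403 -0.0417]
[ 0.43627631 -0.15871982  0.10557993] [ 0.43739766 -0.15516949  0.10162242] [ 0.43847687 -0.15171479  0.09692859]
[280.2855935  249.51793573] tool axis proj of TCP at grasp: [278.71544548 201.13821568]
```

arm_command(
  plan=[
    {"offset": [0.0005,-0.0025,0.03],"twist": 0,"hand": 0.7},
    {"offset": [0,0,0.03],"twist": 0,"hand": 0.7},
    {"offset": [0,0,0.03],"twist": 0,"hand": 0.7},
    {"offset": [0,0,0.03],"twist": 0,"hand": 0.7},
    {"offset": [0,0,0.02],"twist": 0,"hand": 0.7},
    {"offset": [0,0,0.014],"twist": 0,"hand": 0.7},
    {"offset": [0,0,0],"twist": 0,"hand": 0.7},
    {"offset": [0,0,0],"twist": 0,"hand": 0.1},
    {"offset": [0,0,0],"twist": 0,"hand": 0.1},
    {"offset": [0,0,0],"twist": 0,"hand": 0.1},
  ],
  squeeze=80,
)

```text
time_s: 3.9
tool_pos: [0.4372, -0.163, 0.0783]
ee_rot: [0.809, 0.587, 0.0, 0.001]
force: [-1.4, -1.0, 5.5]
gripper_width: 0.0223
grip_force: 78.2
```

arm_command(
  plan=[
    {"offset": [0,0,0],"twist": 0,"hand": 0.1},
    {"offset": [0,0,0],"twist": 0,"hand": 0.1},
    {"offset": [0,0,0],"twist": 0,"hand": 0.1},
    {"offset": [0,0,0],"twist": 0,"hand": 0.1},
    {"offset": [0,0,-0.005],"twist": 0,"hand": 0.1},
    {"offset": [0,0,-0.01],"twist": 0,"hand": 0.1},
    {"offset": [0,0,-0.015],"twist": 0,"hand": 0.1},
    {"offset": [0,0,-0.02],"twist": 0,"hand": 0.1},
    {"offset": [0,0,-0.01],"twist": 0,"hand": 0.1},
    {"offset": [0,0,0],"twist": 0,"hand": 0.1},
  ],
)

```text
time_s: 5.15
tool_pos: [0.4373, -0.1628, 0.138]
ee_rot: [0.809, 0.587, 0.0, 0.001]
force: [-0.8, 0.2, -4.0]
gripper_width: 0.0224
grip_force: 78.7
```

Run:
```python
from h import *
from workcell import viewer
togo([.4385,-.163,.3])
w=viewer.capture("side");np.savez("s2.npz",**w)
i=w["image"][130:310,200:440,::-1];cv2.imwrite("pics/s2.png",cv2.resize(i,None,fx=3.3,fy=3.3))
```

```text
t 5.15 pos [ 0.4373 -0.1628  0.138 ] z [ 0.002 -0.001 -1.   ] tool-y yaw -18.1 w 0.0224 gf 78.6574137210846 F [-0.8  0.2 -4. ]
offset [ 1.00e-04  1.50e-03 -1.62e-01] twist None
```

View pics/s2.png

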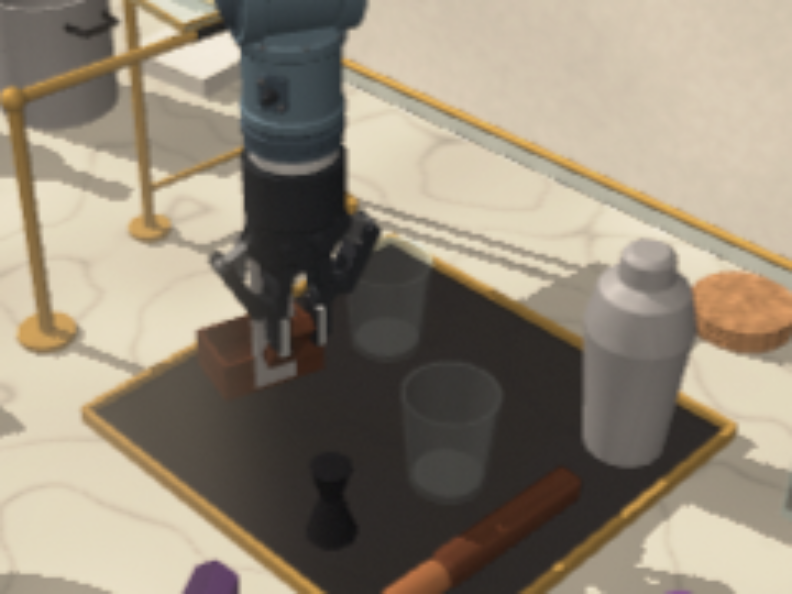

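The caddy is lifted cleanly, gripped at px (290,340) in the crop and level, with the tray items undisturbed. Now I'll raise it, turn it to the rack's yaw and carry it over the open rail.

arm_command(
  plan=[
    {"offset": [0,0,-0.02],"twist": 0,"hand": 0.1},
    {"offset": [0,0,-0.03],"twist": 0,"hand": 0.1},
    {"offset": [0,0,-0.03],"twist": 0,"hand": 0.1},
    {"offset": [0,0,-0.022],"twist": -2,"hand": 0.1},
    {"offset": [0,0,0],"twist": -4,"hand": 0.1},
    {"offset": [0,0,0],"twist": -4,"hand": 0.1},
    {"offset": [0,0,0],"twist": -2,"hand": 0.1},
    {"offset": [0.015,0.001,0],"twist": 0,"hand": 0.1},
    {"offset": [0.025,0.0025,0],"twist": 0,"hand": 0.1},
    {"offset": [0.035,0.0035,0],"twist": 0,"hand": 0.1},
  ],
)

```text
time_s: 6.45
tool_pos: [0.4515, -0.0873, 0.239]
ee_rot: [0.744, 0.668, 0.0, -0.0]
force: [0.4, -0.5, -4.2]
gripper_width: 0.0229
grip_force: 79.0
```

arm_command(
  plan=[
    {"offset": [0.04,0.0035,0],"twist": 0,"hand": 0.1},
    {"offset": [0.04,0.0035,0],"twist": 0,"hand": 0.1},
    {"offset": [0.035,0.0035,0],"twist": 0,"hand": 0.1},
    {"offset": [0.025,0.002,0],"twist": 0,"hand": 0.1},
    {"offset": [0.015,0.001,0],"twist": 0,"hand": 0.1},
    {"offset": [0.008,0.0005,0],"twist": 0,"hand": 0.1},
    {"offset": [0,0,0],"twist": 0,"hand": 0.1},
    {"offset": [0,0,0],"twist": 0,"hand": 0.1},
    {"offset": [0,0,0],"twist": 0,"hand": 0.1},
    {"offset": [0,0,0],"twist": 0,"hand": 0.1},
  ],
)

```text
time_s: 7.7
tool_pos: [0.4827, 0.0716, 0.2393]
ee_rot: [0.744, 0.668, -0.0, 0.0]
force: [0.6, 0.1, -3.3]
gripper_width: 0.0223
grip_force: 79.0
```

Run:
```python
from h import *
from workcell import viewer
togo([.4838,.0716,.237],-5.9)
o=np.zeros((600,800,3),np.uint8)
for n,(v0,u0),k in(("top",(150,110),0),("side",(90,150),1)):
    w=viewer.capture(n);np.savez(n+"3.npz",**w)
    i=w["image"][v0:v0+150,u0:u0+100+100*(k==1),::-1]
    i=cv2.resize(i,None,fx=2.6+1.3*(k==0)*0,fy=2.6)
    o[:i.shape[0],270*k:270*k+i.shape[1]]=i
cv2.imwrite("pics/p3.png",o[:395])
c=load("top3.npz");P=pts(c);s=P[150:300,110:220];a=np.radians(84.1);X=np.array([np.cos(a),np.sin(a)]);Y=np.array([-X[1],X[0]])
d=s[...,:2]-np.array([.5737,.123]);x=d@X;y=d@Y
m=(s[...,2]>.27)&(abs(y-.085)<.06)&(abs(x)<.03);q=np.c_[x[m],y[m],s[m][:,2]]
print(len(q),q.min(0),q.max(0),q.mean(0)); t=q[:,2]>q[:,2].max()-.006;print("ridge",q[t].mean(0))
```

```text
t 7.7 pos [0.4827 0.0716 0.2393] z [ 0. -0. -1.] tool-y yaw -6.1 w 0.0223 gf 78.99380564689636 F [ 0.6  0.1 -3.3]
offset [0.0002 0.0011 0.0023] twist -0.23149164552592083Traceback (most recent call last):
  File "<stdin>", line 14, in <module>
    return umr_minimum(a, axis, None, out, keepdims, initial, where)
ValueError: zero-size array to reduction operation minimum which has no identity
```

View pics/p3.png

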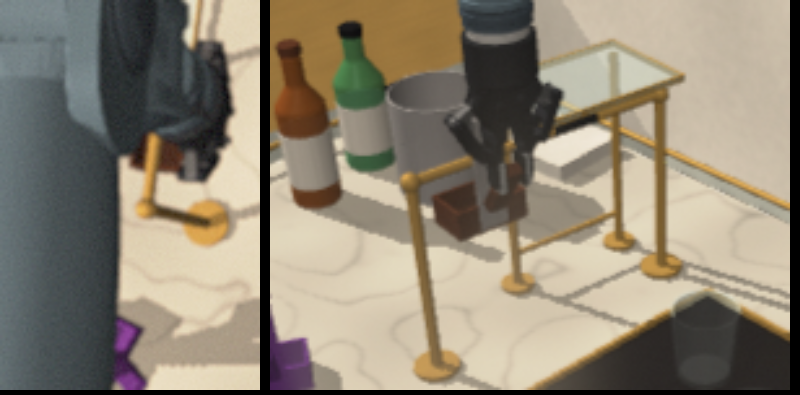

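The top view is hidden by the arm. In the side view the caddy hangs from the gripper beside the rail at crop px (480,205). I'll use the wrist camera to check the hook against the rail.

Run:
```python
from h import *
from workcell import viewer
c=viewer.capture("wrist");np.savez("w3.npz",**c);cv2.imwrite("pics/w3.png",c["image"][:,:,::-1])
P=pts(c);a=np.radians(84.1);X=np.array([np.cos(a),np.sin(a)]);Y=np.array([-X[1],X[0]])
d=P[...,:2]-np.array([.5737,.123]);x=d@X;y=d@Y;z=P[...,2]
m=(z>.27)&(abs(y-.085)<.03)&(abs(x)<.03);q=np.c_[x[m],y[m],z[m]]
v,u=np.where(m);print(len(q),q.min(0),q.max(0),q.mean(0),u.mean(),v.mean())
for k in np.arange(-.02,.021,.004):
    t=abs(q[:,0]-k)<.002
    if t.any(): print(round(k,3),t.sum(),np.median(q[t,2]).round(4),q[t,1].min().round(4),q[t,1].max().round(4))
m=(z>.245)&(z<.262)&(y>.02)&(y<.16)&(abs(x)<.02)
v,u=np.where(m);print("rail",m.sum(),x[m].mean(),u.mean(),v.mean(),z[m].max(),y[m].min(),y[m].max())
```

```text
15516 [-0.01464552  0.06734345  0.2810582 ] [0.01605162 0.10396505 0.3144843 ] [0.0036922  0.08563353 0.30756358] 275.7943413250838 189.33913379737047
-0.016 39 0.3024 0.0674 0.1037
-0.012 1105 0.3044 0.0673 0.1034
-0.008 1318 0.3072 0.0676 0.1036
-0.004 1500 0.3099 0.0674 0.1038
0.0 2068 0.3123 0.0674 0.1039
0.004 2717 0.311 0.0674 0.1037
0.008 2603 0.3081 0.0676 0.1038
0.012 2459 0.3053 0.0677 0.104
0.016 1707 0.3026 0.0678 0.1039
rail 5222 0.0027363855836560393 262.0842589046342 160.7253925698966 0.25869397754831575 0.02003188136211192 0.15999781371404634
```

View pics/w3.png

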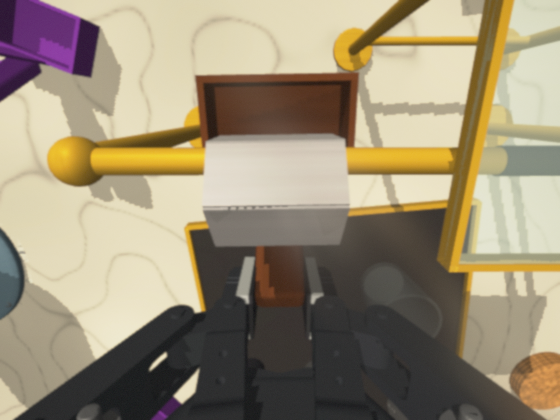

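The wrist view shows the hook, px (205–345,135–245), level and square over the rail at row 160, and clear of the shelf edge at x≥445. The depth readings put the ridge at z=0.3135 and within about 2 mm of the rail's line. Lowering it now.

arm_command(
  plan=[
    {"offset": [0.0015,0,0.005],"twist": 0,"hand": 0.1},
    {"offset": [0,0,0.01],"twist": 0,"hand": 0.1},
    {"offset": [0,0,0.01],"twist": 0,"hand": 0.1},
    {"offset": [0,0,0.01],"twist": 0,"hand": 0.1},
    {"offset": [0,0,0.008],"twist": 0,"hand": 0.1},
    {"offset": [0,0,0.005],"twist": 0,"hand": 0.1},
    {"offset": [0,0,0.002],"twist": 0,"hand": 0.1},
    {"offset": [0,0,0],"twist": 0,"hand": 0.1},
    {"offset": [0,0,0],"twist": 0,"hand": 0.1},
    {"offset": [0,0,0],"twist": 0,"hand": 0.1},
  ],
)

```text
time_s: 9.1
tool_pos: [0.4831, 0.0735, 0.1896]
ee_rot: [0.744, 0.669, 0.0, 0.0]
force: [0.1, -0.4, -2.9]
gripper_width: 0.0224
grip_force: 79.0
```

```bash
cat >> h.py <<'E'
def hookwrist(tag):
    from workcell import viewer
    c=viewer.capture("wrist");np.savez(tag+".npz",**c);cv2.imwrite(f"pics/{tag}.png",c["image"][:,:,::-1])
    P=pts(c);a=np.radians(84.1);X=np.array([np.cos(a),np.sin(a)]);Y=np.array([-X[1],X[0]])
    d=P[...,:2]-np.array([.5737,.123]);return c,np.stack([d@X,d@Y,P[...,2]],-1)
E
python3 - <<'E'
from h import *
togo([.4827,.0716,.189],-5.9)
c,r=hookwrist("w4");x,y,z=r[...,0],r[...,1],r[...,2]
hsv=cv2.cvtColor(c["image"],cv2.COLOR_RGB2HSV);sat=hsv[...,1]
m=(abs(x)<.03)&(z>.24)&(y>.02)&(y<.16);g=m&(sat<60);b=m&(sat>120)
for n,k in(("hook",g),("rail",b)):
    q=r[k]
    print(n,len(q),q.mean(0))
    for t in np.arange(-.016,.021,.004):
        s=q[abs(q[:,0]-t)<.002]
        if len(s)>5: print(round(t,3),len(s),np.median(s[:,2]).round(4),s[:,1].min().round(3),s[:,1].max().round(3))
E
```

```text
t 9.1 pos [0.4831 0.0735 0.1896] z [ 0.001 -0.    -1.   ] tool-y yaw -6.1 w 0.0224 gf 78.99954199790955 F [ 0.1 -0.4 -2.9]
offset [-0.0019 -0.0002  0.0006] twist -0.18261476158725998
hook 15241 [0.0053413  0.08549586 0.25812951]
-0.012 612 0.2539 0.067 0.103
-0.008 1211 0.2562 0.067 0.103
-0.004 1423 0.259 0.067 0.104
0.0 1646 0.2617 0.067 0.103
0.004 2604 0.2623 0.067 0.104
0.008 2646 0.2597 0.067 0.104
0.012 2515 0.2568 0.067 0.104
0.016 2584 0.2539 0.068 0.104
rail 15678 [0.0028767  0.08967821 0.25574541]
-0.016 24 0.2767 0.022 0.024
-0.004 728 0.2546 0.02 0.16
0.0 4635 0.2562 0.02 0.16
0.004 6110 0.2561 0.02 0.159
0.008 3941 0.2536 0.02 0.16
```

The hook is around the rail: hook ridge and rail line both read x=0.0025, with the hook centre at z≈0.251. Next I'll ease the grip and swing the caddy about the rail.

arm_command(
  plan=[
    {"offset": [0,0,0],"twist": 0,"hand": 0.1},
    {"offset": [0,0,0],"twist": 0,"hand": 0.1},
    {"offset": [-0.002,0,-0.0025],"twist": 0,"hand": 0.1},
    {"offset": [-0.0021,0,-0.0026],"twist": 0,"hand": 0.1},
    {"offset": [-0.0018,0,-0.0027],"twist": 0,"hand": 0.1},
    {"offset": [-0.0018,0,-0.0028],"twist": 0,"hand": 0.1},
    {"offset": [-0.0016,0,-0.0029],"twist": 0,"hand": 0.1},
    {"offset": [-0.0015,0,-0.0029],"twist": 0,"hand": 0.1},
    {"offset": [0,0,0],"twist": 0,"hand": 0.1},
    {"offset": [0,0,0],"twist": 0,"hand": 0.1},
  ],
  squeeze=25,
)

```text
time_s: 10.4
tool_pos: [0.4811, 0.065, 0.2055]
ee_rot: [0.743, 0.669, 0.001, -0.002]
force: [-1.2, 7.8, -3.9]
gripper_width: 0.0226
grip_force: 78.3
```

```bash
cat >> h.py <<'E'
def rep(tag):
    togo([.4827,.0716,.189],-5.9)
    c,r=hookwrist(tag);x,y,z=r[...,0],r[...,1],r[...,2]
    sat=cv2.cvtColor(c["image"],cv2.COLOR_RGB2HSV)[...,1]
    g=(abs(x)<.035)&(z>.225)&(sat<60)&(z<.274)&(y<.15)
    q=r[g];print("hook",len(q),"y range",np.percentile(q[:,1],[1,99]).round(4))
    print([(round(t*1000),np.median(s[:,2]).round(4)) for t in np.arange(-.02,.025,.004) if len(s:=q[abs(q[:,0]-t)<.002])>20])
E
python3 -c "
from h import *
rep('w5')"
```

```text
t 10.4 pos [0.4811 0.065  0.2055] z [-0.001  0.005 -1.   ] tool-y yaw -6.0 w 0.0226 gf 78.29562306404114 F [-1.2  7.8 -3.9]
offset [0.0066 0.0009 0.0165] twist -0.0858263400828605
hook 12426 y range [0.0684 0.1035]
[(-16, np.float64(0.2671)), (-12, np.float64(0.2693)), (-8, np.float64(0.2718)), (-4, np.float64(0.2735)), (0, np.float64(0.2727)), (4, np.float64(0.2699)), (8, np.float64(0.2666)), (12, np.float64(0.2643))]
```

The grip force stayed at 78 N, so the handle didn't pivot in the pads. The ridge has moved to x=−4 mm, z≈0.274, still over the rail. I'll go back, release so the caddy hangs on the open rail, and regrip softly.

arm_command(
  plan=[
    {"offset": [0.0028,0,0.004],"twist": 0,"hand": 0.1},
    {"offset": [0.003,0,0.004],"twist": 0,"hand": 0.1},
    {"offset": [0.003,0,0.0045],"twist": 0,"hand": 0.1},
    {"offset": [0.002,0,0.004],"twist": 0,"hand": 0.1},
    {"offset": [0,0,0],"twist": 0,"hand": 0.1},
    {"offset": [0,0,0.001],"twist": 0,"hand": 0.1},
    {"offset": [0,0,0],"twist": 0,"hand": 0.35},
    {"offset": [0,0,0],"twist": 0,"hand": 0.4},
    {"offset": [0,0,0],"twist": 0,"hand": 0.4},
    {"offset": [0,0,0],"twist": 0,"hand": 0.4},
  ],
  squeeze=20,
)

```text
time_s: 11.7
tool_pos: [0.4829, 0.0735, 0.188]
ee_rot: [0.744, 0.669, -0.0, -0.0]
force: [-0.0, 0.2, -0.1]
gripper_width: 0.034
grip_force: 0.0
```

```bash
python3 -c "
from h import *
rep('w6')"
```

```text
t 11.7 pos [0.4829 0.0735 0.188 ] z [-0. -0. -1.] tool-y yaw -6.1 w 0.034 gf 0.0 F [-0.   0.2 -0.1]
offset [-0.0019  0.     -0.001 ] twist -0.17935621234327925
hook 15201 y range [0.0671 0.1021]
[(-12, np.float64(0.2524)), (-8, np.float64(0.2548)), (-4, np.float64(0.2575)), (0, np.float64(0.2602)), (4, np.float64(0.2601)), (8, np.float64(0.2573)), (12, np.float64(0.2544)), (16, np.float64(0.2515))]
```

View pics/w6.png

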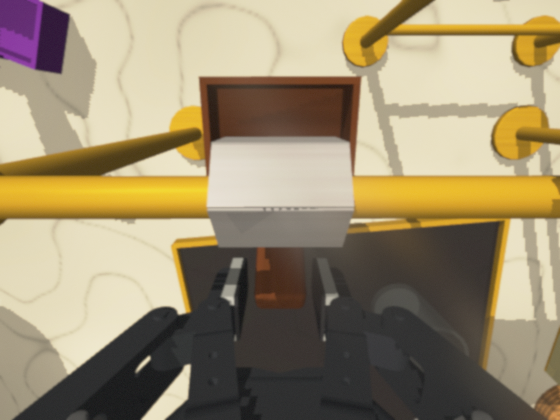

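The caddy hangs upright on the rail by itself; the hook spans cols 208–355 and the handle sits centred between the open pads. I'll regrip at 20 N and swing.

arm_command(
  plan=[
    {"offset": [0,0,0],"twist": 0,"hand": 0.1},
    {"offset": [0,0,0],"twist": 0,"hand": 0.1},
    {"offset": [0,0,0],"twist": 0,"hand": 0.1},
    {"offset": [-0.0041,0,-0.0051],"twist": 0,"hand": 0.1},
    {"offset": [-0.0018,0,-0.0027],"twist": 0,"hand": 0.1},
    {"offset": [-0.0018,0,-0.0028],"twist": 0,"hand": 0.1},
    {"offset": [-0.0016,0,-0.0029],"twist": 0,"hand": 0.1},
    {"offset": [-0.0015,0,-0.0029],"twist": 0,"hand": 0.1},
    {"offset": [0,0,0],"twist": 0,"hand": 0.1},
    {"offset": [0,0,0],"twist": 0,"hand": 0.1},
  ],
  squeeze=20,
)

```text
time_s: 13.0
tool_pos: [0.4819, 0.063, 0.2047]
ee_rot: [0.744, 0.669, 0.0, 0.0]
force: [-0.4, 2.8, -3.1]
gripper_width: 0.0236
grip_force: 24.0
```

```bash
python3 -c "
from h import *
rep('w7')"
```

```text
t 13.0 pos [0.4819 0.063  0.2047] z [ 0.  0. -1.] tool-y yaw -6.1 w 0.0236 gf 24.026528298854828 F [-0.4  2.8 -3.1]
offset [ 0.0086 -0.0001  0.0157] twist -0.17467192384431485
hook 12885 y range [0.0673 0.1024]
[(-16, np.float64(0.2624)), (-12, np.float64(0.2643)), (-8, np.float64(0.2664)), (-4, np.float64(0.2683)), (0, np.float64(0.2681)), (4, np.float64(0.2645)), (8, np.float64(0.2607)), (12, np.float64(0.258))]
```

The caddy is pivoting: the roof slopes show about 7.5°, with the hook's tip wall bearing on the rail. I'll pull outward first and then up.

arm_command(
  plan=[
    {"offset": [-0.003,0,0.001],"twist": 0,"hand": 0.1},
    {"offset": [-0.003,0,0],"twist": 0,"hand": 0.1},
    {"offset": [-0.002,0,-0.001],"twist": 0,"hand": 0.1},
    {"offset": [-0.001,0,-0.002],"twist": 0,"hand": 0.1},
    {"offset": [-0.001,0,-0.003],"twist": 0,"hand": 0.1},
    {"offset": [-0.001,0,-0.003],"twist": 0,"hand": 0.1},
    {"offset": [0,0,0],"twist": 0,"hand": 0.1},
    {"offset": [0,0,0],"twist": 0,"hand": 0.1},
    {"offset": [0,0,0],"twist": 0,"hand": 0.1},
    {"offset": [0,0,0],"twist": 0,"hand": 0.1},
  ],
)

```text
time_s: 14.3
tool_pos: [0.4815, 0.0558, 0.2133]
ee_rot: [0.743, 0.669, 0.004, -0.003]
force: [0.3, 15.2, 0.4]
gripper_width: 0.0236
grip_force: 23.7
```

```bash
python3 -c "
from h import *
rep('w8')"
```

```text
t 14.3 pos [0.4815 0.0558 0.2133] z [ 0.003  0.009 -1.   ] tool-y yaw -6.0 w 0.0236 gf 23.664959371089935 F [ 0.3 15.2  0.4]
offset [ 0.0156 -0.0005  0.0245] twist -0.050946990744733966
hook 11911 y range [0.0672 0.1022]
[(-20, np.float64(0.2553)), (-16, np.float64(0.2642)), (-12, np.float64(0.2655)), (-8, np.float64(0.2669)), (-4, np.float64(0.2683)), (0, np.float64(0.2693)), (4, np.float64(0.2662)), (8, np.float64(0.2615)), (12, np.float64(0.2575))]
```

arm_command(
  plan=[
    {"offset": [0.001,0,-0.002],"twist": 0,"hand": 0.1},
    {"offset": [0,0,-0.003],"twist": 0,"hand": 0.1},
    {"offset": [0,0,-0.003],"twist": 0,"hand": 0.1},
    {"offset": [0,0,-0.003],"twist": 0,"hand": 0.1},
    {"offset": [0,0,-0.003],"twist": 0,"hand": 0.1},
    {"offset": [0,0,-0.002],"twist": 0,"hand": 0.1},
    {"offset": [0,0,0],"twist": 0,"hand": 0.1},
    {"offset": [0,0,0],"twist": 0,"hand": 0.1},
    {"offset": [0,0,0],"twist": 0,"hand": 0.1},
    {"offset": [0,0,0],"twist": 0,"hand": 0.1},
  ],
)

```text
time_s: 15.6
tool_pos: [0.4807, 0.0528, 0.2286]
ee_rot: [0.744, 0.669, -0.0, 0.0]
force: [0.7, 3.7, -4.4]
gripper_width: 0.0241
grip_force: 21.9
```

```bash
python3 -c "
from h import *
rep('w9')"
```

```text
t 15.6 pos [0.4807 0.0528 0.2286] z [ 0. -0. -1.] tool-y yaw -6.1 w 0.0241 gf 21.904174089431763 F [ 0.7  3.7 -4.4]
offset [ 0.0189 -0.      0.0396] twist -0.18477699401690018
hook 11208 y range [0.0672 0.1023]
[(-20, np.float64(0.2539)), (-16, np.float64(0.2623)), (-12, np.float64(0.268)), (-8, np.float64(0.2688)), (-4, np.float64(0.2694)), (0, np.float64(0.27)), (4, np.float64(0.2703)), (8, np.float64(0.2656)), (12, np.float64(0.2585)), (16, np.float64(0.2551))]
```

View pics/w9.png

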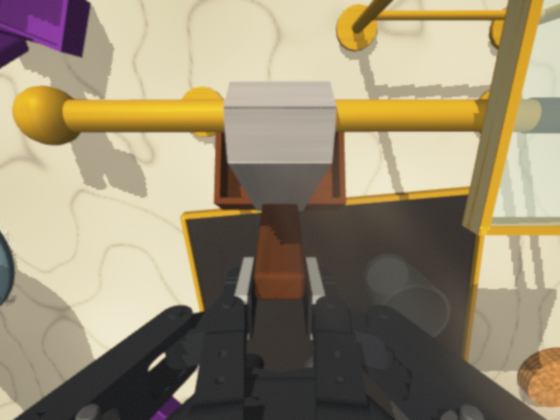

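The roof slopes now show about 25° of swing; the hook is at px (225–335,80–210) with the rail still inside it. Gripper clearances are good: the body's underside is at 0.30, above the shelf top, and its edge is outside the shelf. I'll drop the hook 5 mm for room under the glass and slide the first half.

arm_command(
  plan=[
    {"offset": [0.001,0,0.0025],"twist": 0,"hand": 0.1},
    {"offset": [0.001,0,0.0025],"twist": 0,"hand": 0.1},
    {"offset": [0,0,0],"twist": 0,"hand": 0.1},
    {"offset": [0,0.004,0],"twist": 0,"hand": 0.1},
    {"offset": [0,0.01,0],"twist": 0,"hand": 0.1},
    {"offset": [0,0.014,0],"twist": 0,"hand": 0.1},
    {"offset": [0,0.012,0],"twist": 0,"hand": 0.1},
    {"offset": [0,0.006,0],"twist": 0,"hand": 0.1},
    {"offset": [0,0.003,0],"twist": 0,"hand": 0.1},
    {"offset": [0,0,0],"twist": 0,"hand": 0.1},
  ],
)

```text
time_s: 16.9
tool_pos: [0.5296, 0.0496, 0.2235]
ee_rot: [0.744, 0.669, -0.0, -0.0]
force: [-0.7, -0.1, -3.1]
gripper_width: 0.0234
grip_force: 22.0
```

Run:
```python
from h import *
rep('w10')
c=load("w10.npz");im=c["image"]
# black sleeve seen along rail: dark run in the rail row
a=np.radians(84.1);X=np.array([np.cos(a),np.sin(a)]);Y=np.array([-X[1],X[0]])
for y in np.arange(.01,-.1,-.004):
    p=np.array([.5737,.123])+.0025*X+y*Y; u,v=proj(c,[*p,.256]); 
    if 0<=u<560 and 0<=v<420: print(round(y,3),(int(u),int(v)),im[int(v),int(u)])
```

```text
t 16.9 pos [0.5296 0.0496 0.2235] z [-0. -0. -1.] tool-y yaw -6.1 w 0.0234 gf 21.965010166168213 F [-0.7 -0.1 -3.1]
offset [ 0.0169 -0.049   0.0345] twist -0.18281181213519915
hook 10132 y range [0.0206 0.0533]
[(-20, np.float64(0.2452)), (-16, np.float64(0.2532)), (-12, np.float64(0.2619)), (-8, np.float64(0.2634)), (-4, np.float64(0.2641)), (0, np.float64(0.2647)), (4, np.float64(0.2654)), (8, np.float64(0.2637)), (12, np.float64(0.2567)), (16, np.float64(0.2514))]
0.01 (352, 119) [189 179 133]
0.006 (364, 119) [189 179 132]
0.002 (375, 119) [188 179 132]
-0.002 (386, 119) [188 178 131]
-0.006 (398, 119) [186 177 129]
-0.01 (409, 119) [184 175 130]
-0.014 (420, 119) [127 137 124]
-0.018 (432, 119) [128 138 123]
-0.022 (443, 119) [128 137 123]
-0.026 (455, 119) [129 137 125]
-0.03 (466, 119) [127 136 123]
-0.034 (477, 119) [127 135 123]
-0.038 (489, 119) [126 134 124]
-0.042 (500, 119) [127 134 123]
-0.046 (512, 119) [125 132 122]
-0.05 (523, 119) [124 133 121]
-0.054 (534, 119) [124 132 120]
-0.058 (546, 119) [124 130 120]
-0.062 (557, 119) [122 130 118]
```

There is no rail contact and the weight is all in hand. The sleeve's near end reads y=−0.012, so its centre is at −0.042. It's another 77 mm.

arm_command(
  plan=[
    {"offset": [0,0.004,0],"twist": 0,"hand": 0.1},
    {"offset": [0,0.009,0],"twist": 0,"hand": 0.1},
    {"offset": [0,0.013,0],"twist": 0,"hand": 0.1},
    {"offset": [0,0.014,0],"twist": 0,"hand": 0.1},
    {"offset": [0,0.014,0],"twist": 0,"hand": 0.1},
    {"offset": [0,0.012,0],"twist": 0,"hand": 0.1},
    {"offset": [0,0.007,0],"twist": 0,"hand": 0.1},
    {"offset": [0,0.004,0],"twist": 0,"hand": 0.1},
    {"offset": [0,0,0],"twist": 0,"hand": 0.1},
    {"offset": [0,0,0],"twist": 0,"hand": 0.1},
  ],
)

```text
time_s: 18.2
tool_pos: [0.6059, 0.0415, 0.2236]
ee_rot: [0.744, 0.669, -0.0, -0.0]
force: [-0.2, 0.2, -3.5]
gripper_width: 0.0235
grip_force: 22.0
```

Run:
```python
from h import *
from workcell import viewer
togo([.4827,.0716,.189],-5.9)
c,r=hookwrist("w11")
s=viewer.capture("side");np.savez("s11.npz",**s)
i=s["image"][80:210,180:330,::-1]
o=np.zeros((600,800,3),np.uint8);j=cv2.resize(i,None,fx=2.6,fy=2.6);o[:j.shape[0],:j.shape[1]]=j
w=cv2.resize(c["image"][:,:,::-1],(400,300));o[:300,400:]=w
cv2.imwrite("pics/p11.png",o[:345])
```

```text
t 18.2 pos [0.6059 0.0415 0.2236] z [-0. -0. -1.] tool-y yaw -6.1 w 0.0235 gf 21.963737905025482 F [-0.2  0.2 -3.5]
offset [ 0.0169 -0.1257  0.0347] twist -0.1788756757865002
```

View pics/p11.png

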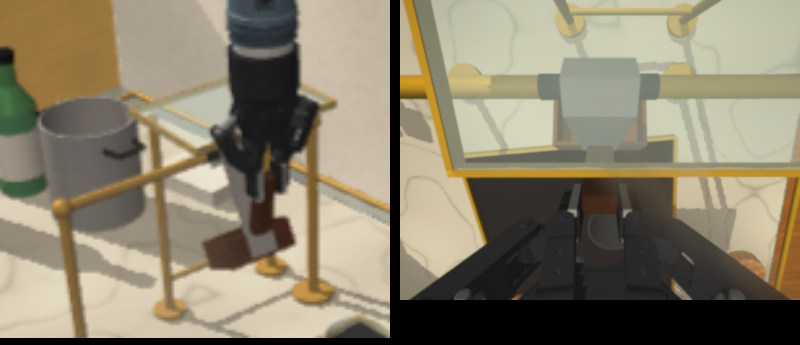

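Side and wrist views agree: the strap, wrist-crop cols 562–637, sits inside the black sleeve, cols 538–660, with equal margins. The gripper is clear of the glass. To set the caddy down gently I'll lower 8 mm, keeping the body above the shelf top, so the caddy seats on the rail and turns back.

arm_command(
  plan=[
    {"offset": [0,0,0.002],"twist": 0,"hand": 0.1},
    {"offset": [0,0,0.002],"twist": 0,"hand": 0.1},
    {"offset": [0.001,0,0.002],"twist": 0,"hand": 0.1},
    {"offset": [0.001,0,0.002],"twist": 0,"hand": 0.1},
    {"offset": [0.001,0,0],"twist": 0,"hand": 0.1},
    {"offset": [0.001,0,0],"twist": 0,"hand": 0.1},
    {"offset": [0,0,0],"twist": 0,"hand": 0.1},
    {"offset": [0,0,0],"twist": 0,"hand": 0.1},
    {"offset": [0,0,0],"twist": 0,"hand": 0.1},
    {"offset": [0,0,0],"twist": 0,"hand": 0.1},
  ],
)

```text
time_s: 19.55
tool_pos: [0.6069, 0.0454, 0.2157]
ee_rot: [0.744, 0.669, 0.0, 0.0]
force: [0.9, -2.3, 1.4]
gripper_width: 0.0234
grip_force: 22.6
```

```bash
cat >> h.py <<'E'
def siderep(tag):
    from workcell import viewer
    togo([.6059,.0415,.2236],-5.9)
    c=viewer.capture("side");np.savez(tag+".npz",**c);P=pts(c)
    a=np.radians(84.1);X=np.array([np.cos(a),np.sin(a)]);Y=np.array([-X[1],X[0]])
    d=P[...,:2]-np.array([.5737,.123]);r=np.stack([d@X-.0025,d@Y,P[...,2]-.25],-1)
    hsv=cv2.cvtColor(c["image"],cv2.COLOR_RGB2HSV)
    # strap back face: grey, near sleeve y
    m=(abs(r[...,1]+.042)<.025)&(abs(r[...,0])<.12)&(r[...,2]<-.03)&(r[...,2]>-.15)
    g=m&(hsv[...,1]<70)&(hsv[...,2]>70); q=r[g]
    if len(q)>8:
        l=cv2.fitLine(q[:,[0,2]].astype(np.float32),cv2.DIST_HUBER,0,.001,.001).ravel()
        print("strap",len(q),q.mean(0).round(4),"theta",np.degrees(np.arctan2(l[0],l[1])).round(1),"y",np.percentile(q[:,1],[5,95]).round(4))
    w=(abs(r[...,1]+.042)<.055)&(abs(r[...,0])<.13)&(r[...,2]<-.05)&(r[...,2]>-.16)&(hsv[...,1]>100)
    q=r[w]; print("walnut",len(q),q.mean(0).round(4),q.min(0).round(3),q.max(0).round(3))
    return r,c
E
python3 - <<'E'
from h import *
r,c=siderep("s12")
# gripper body extents
from workcell import bot
a=np.radians(84.1);X=np.array([np.cos(a),np.sin(a)]);Y=np.array([-X[1],X[0]])
s=bot.sense()["tool_pos"][:2]-np.array([.5737,.123]);tx,ty=s@X-.0025,s@Y;print("tcp rel rail",tx,ty)
m=(abs(r[...,0]-tx)<.07)&(abs(r[...,1]-ty)<.07)&(r[...,2]>.06)&(r[...,2]<.1);q=r[m];print("body",np.percentile(q[:,0]-tx,[1,99]),np.percentile(q[:,1]-ty,[1,99]))
E
```

```text
t 19.55 pos [0.6069 0.0454 0.2157] z [ 0.001  0.    -1.   ] tool-y yaw -6.1 w 0.0234 gf 22.59879559278488 F [ 0.9 -2.3  1.4]
offset [-0.004  -0.0006 -0.0079] twist -0.18773943423647665
strap 206 [-0.0503 -0.0353 -0.0765] theta 23.1 y [-0.0561 -0.023 ]
walnut 412 [-0.0268 -0.0214 -0.0995] [-0.075 -0.09  -0.159] [ 0.086  0.011 -0.05 ]
tcp rel rail -0.07622894907213651 -0.04097504773470938
body [-0.03839592  0.00957494] [-0.05900454  0.0639958 ]
```

Body half-width is 38 mm as assumed. The caddy is at 23° and now rests on the rail. I'll push toward the rail to turn it back toward upright.

arm_command(
  plan=[
    {"offset": [0.0015,0,0.0005],"twist": 0,"hand": 0.1},
    {"offset": [0.0015,0,0.0005],"twist": 0,"hand": 0.1},
    {"offset": [0.0015,0,0],"twist": 0,"hand": 0.1},
    {"offset": [0.0015,0,0],"twist": 0,"hand": 0.1},
    {"offset": [0,0,0],"twist": 0,"hand": 0.1},
    {"offset": [0,0,0],"twist": 0,"hand": 0.1},
    {"offset": [0,0,0],"twist": 0,"hand": 0.1},
    {"offset": [0,0,0],"twist": 0,"hand": 0.1},
    {"offset": [0,0,0],"twist": 0,"hand": 0.1},
    {"offset": [0,0,0],"twist": 0,"hand": 0.1},
  ],
)

```text
time_s: 20.85
tool_pos: [0.6069, 0.0502, 0.2142]
ee_rot: [0.744, 0.668, -0.001, 0.001]
force: [-0.1, -6.0, -0.2]
gripper_width: 0.0231
grip_force: 22.6
```

```bash
python3 -c "
from h import *
siderep('s13')"
```

```text
t 20.85 pos [0.6069 0.0502 0.2142] z [-0.001 -0.003 -1.   ] tool-y yaw -6.1 w 0.0231 gf 22.64195144176483 F [-0.1 -6.  -0.2]
offset [-0.0088 -0.0001 -0.0094] twist -0.22160430881001503
strap 208 [-0.0445 -0.0342 -0.0766] theta 22.0 y [-0.0543 -0.0221]
walnut 390 [-0.0204 -0.0221 -0.0981] [-0.07  -0.085 -0.159] [ 0.086  0.011 -0.05 ]
```

arm_command(
  plan=[
    {"offset": [0.0015,0,0],"twist": 0,"hand": 0.1},
    {"offset": [0.0015,0,0],"twist": 0,"hand": 0.1},
    {"offset": [0.0015,0,0],"twist": 0,"hand": 0.1},
    {"offset": [0.0015,0,0],"twist": 0,"hand": 0.1},
    {"offset": [0,0,0],"twist": 0,"hand": 0.1},
    {"offset": [0,0,0],"twist": 0,"hand": 0.1},
    {"offset": [0,0,0],"twist": 0,"hand": 0.1},
    {"offset": [0,0,0],"twist": 0,"hand": 0.1},
    {"offset": [0,0,0],"twist": 0,"hand": 0.1},
    {"offset": [0,0,0],"twist": 0,"hand": 0.1},
  ],
)

```text
time_s: 22.15
tool_pos: [0.6068, 0.0519, 0.2128]
ee_rot: [0.745, 0.667, -0.005, 0.003]
force: [0.4, -18.1, -4.9]
gripper_width: 0.0235
grip_force: 22.6
```

```bash
python3 -c "
from h import *
siderep('s14')"
```

```text
t 22.15 pos [0.6068 0.0519 0.2128] z [-0.004 -0.011 -1.   ] tool-y yaw -6.3 w 0.0235 gf 22.572926580905914 F [  0.4 -18.1  -4.9]
offset [-0.0105  0.0002 -0.0106] twist -0.3816989146560701
strap 205 [-0.0424 -0.0341 -0.0773] theta 20.6 y [-0.0541 -0.0217]
walnut 391 [-0.018  -0.022  -0.0993] [-0.069 -0.086 -0.159] [ 0.085  0.011 -0.05 ]
```

The push is binding at 18 N, so I'll back off. Instead I'll let the grip relax gradually, setting the opening near the handle's width, so the caddy sinks against pad friction.

arm_command(
  plan=[
    {"offset": [-0.003,0,-0.0005],"twist": 0,"hand": 0.1},
    {"offset": [-0.003,0,-0.0005],"twist": 0,"hand": 0.1},
    {"offset": [-0.002,0,0],"twist": 0,"hand": 0.1},
    {"offset": [0,0,0],"twist": 0,"hand": 0.1},
    {"offset": [0,0,0],"twist": 0,"hand": 0.22},
    {"offset": [0,0,0],"twist": 0,"hand": 0.24},
    {"offset": [0,0,0],"twist": 0,"hand": 0.25},
    {"offset": [0,0,0],"twist": 0,"hand": 0.255},
    {"offset": [0,0,0],"twist": 0,"hand": 0.26},
    {"offset": [0,0,0],"twist": 0,"hand": 0.26},
  ],
)

```text
time_s: 23.45
tool_pos: [0.6071, 0.0494, 0.2156]
ee_rot: [0.744, 0.669, -0.0, 0.0]
force: [0.4, 0.3, -3.3]
gripper_width: 0.0232
grip_force: 22.8
```

```bash
python3 -c "
from h import *
siderep('s15')"
```

```text
t 23.45 pos [0.6071 0.0494 0.2156] z [-0. -0. -1.] tool-y yaw -6.1 w 0.0232 gf 22.752951085567474 F [ 0.4  0.3 -3.3]
offset [-0.008  -0.0003 -0.008 ] twist -0.18421975487379427
strap 197 [-0.0452 -0.0345 -0.0782] theta 19.9 y [-0.0536 -0.0229]
walnut 399 [-0.0192 -0.0218 -0.0976] [-0.071 -0.085 -0.159] [ 0.084  0.011 -0.05 ]
```

arm_command(
  plan=[
    {"offset": [0.001,0,0.001],"twist": 0,"hand": 0.264},
    {"offset": [0.001,0,0.0005],"twist": 0,"hand": 0.266},
    {"offset": [0,0,0],"twist": 0,"hand": 0.268},
    {"offset": [0,0,0],"twist": 0,"hand": 0.27},
    {"offset": [0,0,0],"twist": 0,"hand": 0.271},
    {"offset": [0,0,0],"twist": 0,"hand": 0.272},
    {"offset": [0,0,0],"twist": 0,"hand": 0.273},
    {"offset": [0,0,0],"twist": 0,"hand": 0.274},
    {"offset": [0,0,0],"twist": 0,"hand": 0.275},
    {"offset": [0,0,0],"twist": 0,"hand": 0.276},
  ],
)

```text
time_s: 24.75
tool_pos: [0.6073, 0.0514, 0.2141]
ee_rot: [0.744, 0.669, -0.0, 0.0]
force: [-0.9, -0.3, -3.8]
gripper_width: 0.0236
grip_force: 16.9
```

```bash
python3 -c "
from h import *
siderep('s16')"
```

```text
t 24.75 pos [0.6073 0.0514 0.2141] z [ 0. -0. -1.] tool-y yaw -6.1 w 0.0236 gf 16.866973042488098 F [-0.9 -0.3 -3.8]
offset [-0.01   -0.0003 -0.0095] twist -0.18001784420157207
strap 210 [-0.0435 -0.0344 -0.0767] theta 18.7 y [-0.0552 -0.0223]
walnut 390 [-0.0181 -0.022  -0.0977] [-0.071 -0.085 -0.159] [ 0.085  0.011 -0.05 ]
```

Grip force has started falling (16.9 N), so the gradual release works. Continuing it.

arm_command(
  plan=[
    {"offset": [0,0,0],"twist": 0,"hand": 0.277},
    {"offset": [0,0,0],"twist": 0,"hand": 0.278},
    {"offset": [0,0,0],"twist": 0,"hand": 0.279},
    {"offset": [0,0,0],"twist": 0,"hand": 0.28},
    {"offset": [0,0,0],"twist": 0,"hand": 0.281},
    {"offset": [0,0,0],"twist": 0,"hand": 0.282},
    {"offset": [0,0,0],"twist": 0,"hand": 0.2825},
    {"offset": [0,0,0],"twist": 0,"hand": 0.283},
    {"offset": [0,0,0],"twist": 0,"hand": 0.2835},
    {"offset": [0,0,0],"twist": 0,"hand": 0.284},
  ],
)

```text
time_s: 26.05
tool_pos: [0.6073, 0.0514, 0.2141]
ee_rot: [0.744, 0.669, -0.0, 0.0]
force: [0.4, -0.1, 0.5]
gripper_width: 0.0246
grip_force: 0.0
```

```bash
python3 -c "
from h import *
siderep('s17')"
```

```text
t 26.05 pos [0.6073 0.0514 0.2141] z [ 0. -0. -1.] tool-y yaw -6.1 w 0.0246 gf 0.01049582613632083 F [ 0.4 -0.1  0.5]
offset [-0.01   -0.0003 -0.0095] twist -0.1820196099074849
strap 226 [-0.0265 -0.0357 -0.0837] theta 4.2 y [-0.0553 -0.0221]
walnut 326 [-0.0005 -0.0281 -0.102 ] [-0.071 -0.087 -0.158] [ 0.085  0.011 -0.05 ]
```

The caddy has sunk to 4° with no grip force left. I'll open a little, let it settle, then retreat up and outward.

arm_command(
  plan=[
    {"offset": [0,0,0],"twist": 0,"hand": 0.29},
    {"offset": [0,0,0],"twist": 0,"hand": 0.31},
    {"offset": [0,0,0],"twist": 0,"hand": 0.36},
    {"offset": [0,0,0],"twist": 0,"hand": 0.45},
    {"offset": [0,0,0],"twist": 0,"hand": 0.45},
    {"offset": [0,0,-0.005],"twist": 0,"hand": 0.45},
    {"offset": [0,0,-0.015],"twist": 0,"hand": 0.45},
    {"offset": [0,0,-0.025],"twist": 0,"hand": 0.45},
    {"offset": [0,0,-0.03],"twist": 0,"hand": 0.45},
    {"offset": [-0.03,0,-0.02],"twist": 0,"hand": 0.45},
  ],
)

```text
time_s: 27.35
tool_pos: [0.6048, 0.0227, 0.3119]
ee_rot: [0.743, 0.67, 0.001, 0.001]
force: [0.2, 0.2, 0.5]
gripper_width: 0.0382
grip_force: 0.0
```

arm_command(
  plan=[
    {"offset": [-0.05,0,0],"twist": 0,"hand": 0.45},
    {"offset": [-0.05,-0.02,0],"twist": 0,"hand": 0.45},
    {"offset": [-0.05,-0.03,0],"twist": 0,"hand": 0.45},
    {"offset": [-0.05,-0.03,0],"twist": 0,"hand": 0.45},
    {"offset": [-0.05,-0.03,0],"twist": 0,"hand": 0.45},
    {"offset": [-0.05,-0.03,0],"twist": 0,"hand": 0.45},
    {"offset": [-0.03,0,0],"twist": 0,"hand": 0.45},
    {"offset": [0,0,0],"twist": 0,"hand": 0.45},
    {"offset": [0,0,0],"twist": 0,"hand": 0.45},
    {"offset": [0,0,0],"twist": 0,"hand": 0.45},
  ],
)

```text
time_s: 28.6
tool_pos: [0.4304, -0.2908, 0.3095]
ee_rot: [0.743, 0.669, 0.0, 0.0]
force: [0.1, -0.1, 0.7]
gripper_width: 0.0383
grip_force: 0.0
```

Run:
```python
from h import *
from workcell import viewer
r,c=siderep('s18')
t=viewer.capture("top")
o=np.zeros((600,800,3),np.uint8)
o[:420,:400]=cv2.resize(t["image"][70:280,120:320,::-1],(400,420),interpolation=cv2.INTER_CUBIC)
o[:400,400:]=cv2.resize(c["image"][100:220,190:310,::-1],(400,400),interpolation=cv2.INTER_CUBIC)
cv2.imwrite("pics/end.png",o[:420])
```

```text
t 28.6 pos [ 0.4304 -0.2908  0.3095] z [ 0. -0. -1.] tool-y yaw -6.0 w 0.0383 gf 0.0 F [ 0.1 -0.1  0.7]
offset [0.3488 0.1399 0.086 ] twist -0.08930987686080982
strap 258 [-0.0166 -0.0383 -0.0798] theta 179.9 y [-0.0576 -0.023 ]
walnut 276 [ 0.0055 -0.0279 -0.0993] [-0.071 -0.086 -0.159] [ 0.085  0.011 -0.05 ]
```

View pics/end.png

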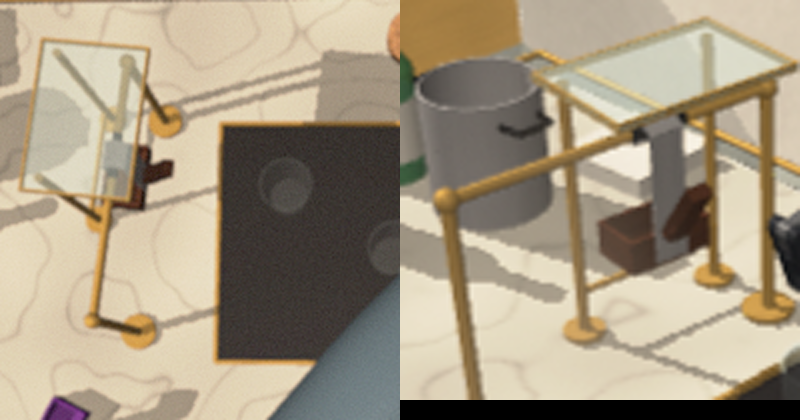

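The caddy hangs upright (0.1° off vertical), with black sleeve visible on both sides of the strap at side-crop px (640,135) and (682,120). One pause to check it is still, then I'll hand in.

arm_command(
  plan=[
    {"offset": [0,0,0],"hand": 0.45},
    {"offset": [0,0,0],"hand": 0.45},
    {"offset": [0,0,0],"hand": 0.45},
    {"offset": [0,0,0],"hand": 0.45},
    {"offset": [0,0,0],"hand": 0.45},
    {"offset": [0,0,0],"hand": 0.45},
    {"offset": [0,0,0],"hand": 0.45},
    {"offset": [0,0,0],"hand": 0.45},
    {"offset": [0,0,0],"hand": 0.45},
    {"offset": [0,0,0],"hand": 0.45},
  ],
)

```text
schema error: expected keys offset, twist, hand
```

Run:
```python
from h import *
r,c=siderep('s19'); a=load("s18.npz")["image"][100:220,190:290].astype(int); b=c["image"][100:220,190:290].astype(int)
d=abs(a-b).max(-1); print("changed px",(d>40).sum())
if (d>40).sum()<40:
    from workcell import ticket; print(ticket.job_done())
```

```text
t 28.7 pos [ 0.4303 -0.2908  0.3094] z [ 0. -0. -1.] tool-y yaw -6.0 w 0.0385 gf 0.0 F [-0.   0.2 -0.6]
offset [0.3488 0.1399 0.0858] twist -0.08576112935710967
strap 260 [-0.0166 -0.0385 -0.0798] theta 179.9 y [-0.0585 -0.0224]
walnut 275 [ 0.006  -0.0283 -0.0994] [-0.07  -0.088 -0.157] [ 0.086  0.011 -0.051]
changed px 0
the job is handed in; nothing more can be done
None
```

The walnut caddy hangs upright on the rail with its strap inside the black sleeve, released and handed in at 28.7 s; the last stillness pause was refused as a malformed call, so stillness was checked over only 0.1 s, and not all tray items were visible in the final pictures.

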